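# Spin the brake hub and stop it on the pointer

## Task

Check the new bearing: with the outside of a finger, flick the brake hub on its spindle by the upright pin so that it spins freely by itself, untouched, for at least three seconds and makes more than one whole turn (either way round). Then, while it is still turning, brake it with the fingertips so that it stops in one go with the pin in front of the pointer, within the pointer's width; do not let it stop elsewhere and nudge it there. Finish while holding it so, the fingertips still resting on the hub; never take the pin between the fingers, and leave the other things on the mat where they are.

Things in the scene. Friction and masses are not known exactly. Their poses are not given: they have to be found in the camera images.
- stand: bench spindle fixed on the mat: 150 mm square grey base plate that carries the hub; origin at the middle of its underside, on the hub's vertical axis
- hub (a joint): angle in rad of the hub about its vertical axis, anticlockwise from above positive, no stops, counts on past whole turns; exactly 0 at the start. Its 1.4 kg runs on a light bearing: from 3 rad/s it coasts about 10 s, slowing to a stop. Pressed from above with more than about 8 N, hub and spindle yield on a spring, 1.5 N per mm, 8 mm at most
- face (a point): point on the hub's axis level with its flat top, 95 mm above the stand's underside. The hub is a steel disc 200 mm across, 35 mm thick. In its middle a cap 32 mm wide, 8 mm high. The flat ring from 20 to 70 mm off the axis is free (the five dots are flush), and a finger pressed there stops the hub at once
- pin_top (a point): centre of the top of the hub's only pin: steel, 14 mm thick, standing 35 mm above the hub's flat top, its axis 80 mm from the hub's axis; turns with the hub
- mark (a point): where the pin's top must stop: 80 mm from the hub's axis, straight in front of the pointer, level with the pin's top. The pointer is a fixed bare metal bracket, 36 mm wide, beside the hub; its flat upper blade reaches over the hub's edge, from 121 to 93 mm off the axis, upper side 10 mm above the hub's flat top; the pin passes it freely
- shoe_left: brake shoe, a curved black lining on a steel web, about 155 x 45 mm, 34 mm high; a bystander, leave it; origin under its middle
- shoe_right: the other brake shoe, same shape, on the other side of the spindle; a bystander, leave it; origin under its middle
- screwdriver: screwdriver lying on the mat beyond the spindle; a bystander, leave it; origin under its middle
- nut: plain steel collar nut, 38 mm across, 18 mm high; a bystander, leave it; origin under its middle
- bearing: steel bearing ring, 60 mm across, 16 mm high; a bystander, leave it; origin under its middle
- jar: grease jar with a lid, 56 mm across, 70 mm high; a bystander, leave it; origin under its middle
- socket: steel socket, 28 mm across, 40 mm high; a bystander, leave it; origin under its middle
There are look-alikes about, which are no part of the job. What is shaped like the stand but orange or yellow is not meant.

How it is judged:
By the outcome, as a careful person would: the job done as asked, in the order asked, and still so for the second after the job is handed in, while the arm keeps its last pose, push and grip.
It also fails if it takes over 48 s, if anything falls off the work surface, if the arm or the gripper's body presses on something with over 40 N, if the wrist force passes 120 N, or if a joint passes its speed limit or range.

## Robot

A 7-joint arm with a two-finger parallel gripper is mounted at the origin on the work surface. World frame = base frame: x ahead of the robot, y to its left, z up, the work surface at z = 0. Lengths are in m, angles in rad, forces in N, time in s.
With the tool pointing down it reaches from about 0.4 to 0.85 m from the base axis. Payload 10.4 kg.
Tool frame: the origin (TCP) lies midway between the tips of the shut fingers; the grasp point (between the pads) lies 19 mm behind it; z points along the fingers, y is the line along which they close (so a half turn about z gives the same grasp; the last joint's range is limited). The gripper opens to 87 mm and grips with 3 to 60 N. Pads are 19 mm wide; open, the fingers measure 117 mm over their backs; the gripper's body (75 mm by 190 mm) begins 51 mm behind the grasp point.
Start: joints at [-1.293, 0.332, -0.065, 1.46, 0.022, 1.35, -0.088], TCP at [0.185, 0.597, 0.223] pointing down, gripper open.
Joint ranges: [-2.6, 2.6], [-0.5, 2.12], [-1.47, 1.34], [0.16, 2.42], [-1.27, 4.41], [0.06, 2.06], [-2.6, 2.6]. Speed limits (rad/s): [2.22, 2.22, 2.79, 2.79, 3.14, 3.14, 3.14].

## Interface

Orientations are given as a unit quaternion [x, y, z, w].
In Python, from bench import r gives the robot as it stands.
- The arm moves only by the tool arm_command, never from a script. Its argument "moves" is one flat list of numbers, 4 for each row, row after row: the shift along the tool's x, y, z in cm, then the turn about the tool's z in degrees. A call has 1 to 12 rows; each row shifts and turns the commanded pose from where the row before left it, along the tool's axes as they then stand; what a row does not reach is not made up. A row lasts 1/12 s, in which the tool goes at most 41.7 mm and 7.16 degrees, less where a joint would pass 70% of its speed; a pose out of reach is approached as far as the arm can. A call with a gripper value outside its range is refused whole. "fingers" is the opening in per cent of the stroke, from 0 (shut) to 100 (fully open), set as the call begins (left out, the last holds). The fingers move at their own pace and stop on an object; "squeeze" is the grip in N (left out, the last holds). Time passes only in rows, so rows that do not move let the fingers close. It gives the time, the measured TCP pose, the force, the opening and the grip force at its end, in the units of the state.
- r.read_state(): the state, without advancing time (a new reading comes with each control period).
- r.camera(name): name is "side" or "top"; returns the picture (480x640x3 uint8, red, green, blue); there is no depth.
- r.camera_info(name): a dict with "fx", "fy", "cx", "cy" (pixels), "k1" (the pictures are not rectified: a ray, as slopes to the right and down, at radius r is drawn at 1 + k1 r^2 times it, then the intrinsics apply), "origin" and "attitude" of the camera in the world. Camera axes: x right, y up, looking along -z (the intrinsics and any distortion apply to the point x, -y, -z); pixel columns grow to the right and rows downward; lengths in m; the calibration is good to about 2 mm. A picture is of the moment at which its call begins. camera_info takes no time and is no camera call.
- r.close_job(): hands the job in; it is judged then, once.
The state is a dict: "time": time; "joint_positions": joint angles; "joint_vel": joint speeds; "joint_torque": joint torques, N m; "ee_pos": TCP position; "eef_rot": TCP orientation; "ft_force": force on the tool from outside, world axes, zero at the start; "torque": the same for the moment, N m; "width": finger opening in m; "grip_force": force on a finger pad.
Only numpy, scipy, OpenCV 4.12 (cv2) and the standard library are available. Lean on these libraries where they do the work, as an engineer would, in place of code of your own. Each camera call takes 0.05 s, during which the arm holds its last target. There are 200 camera calls.

## Working session

There is one attempt and no reset: what is moved stays moved. The work goes in short steps, Python scripts to look and compute and a tool call to move; the robot and the scene stay as the last step left them, time stands still between calls to the robot, and variables do not carry over. Pictures are saved under pics/ and viewed, at most 10 in all, crops included, and the job is handed in when it is done.

Besides the shell and the picture viewer there is one more tool, called after "Call:" as name(argument=value, ...), one argument or row to a line, values as JSON. arm_command: Moves the arm, as the interface text tells. Its arguments: {"type":"object","properties":{"moves":{"type":"array"},"fingers":{"type":"number"},"squeeze":{"type":"number"}},"required":["moves"]}

```bash
mkdir -p pics; python3 - <<'E'
from bench import r
import cv2
s=r.read_state();print({k:s[k] for k in('time','ee_pos','eef_rot','ft_force','width')})
for n in('top','side'):
    print(r.camera_info(n)); cv2.imwrite(f'pics/{n}0.png',r.camera(n)[:,:,::-1])
E
```

```text
{'time': 0.0, 'ee_pos': array([0.18505588, 0.59657195, 0.22175057]), 'eef_rot': array([ 1.49829040e-01,  9.88711660e-01, -7.09983959e-04, -9.45231104e-05]), 'ft_force': array([-0.4734358 ,  0.33352194,  0.21644387]), 'width': 0.08686241407984431}
{'fx': 492.58684399406764, 'fy': 492.58684399406764, 'cx': 324.9392367584902, 'cy': 233.99897153550577, 'k1': -0.11749398717763397, 'origin': array([0.339642  , 0.02918694, 1.25867046]), 'attitude': array([-0.05079072,  0.04683756,  0.7085166 , -0.7023039 ])}
{'fx': 514.7947684322528, 'fy': 514.7947684322528, 'cx': 312.7124338023084, 'cy': 237.52824230356447, 'k1': -0.05623178579417551, 'origin': array([0.45613993, 0.74460491, 0.85740043]), 'attitude': array([-0.00795342,  0.37354027,  0.9264612 , -0.04554178])}
```

View pics/top0.png

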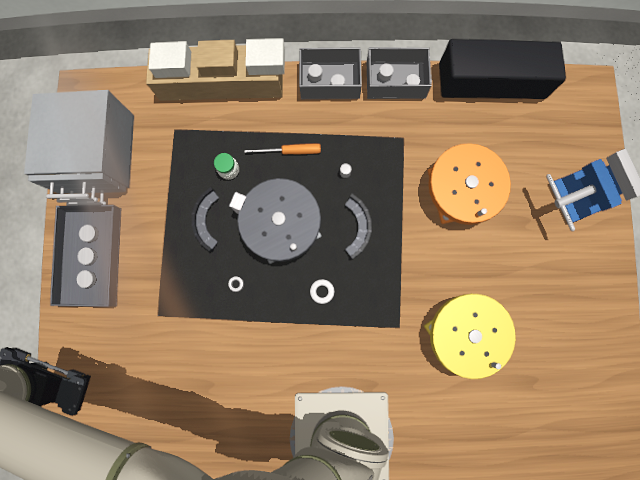

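View pics/side0.png

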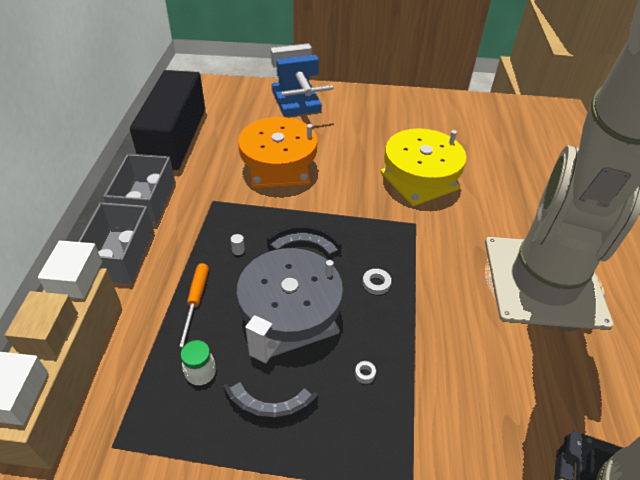

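The top view shows the grey hub centred near (279,219), with the pin at (293,247) and the pointer at (238,201). In the side view the hub is at (290,285), the pin at (329,265) and the pointer at (259,327). Next I'll measure these points.

```bash
cat > h.py <<'E'
import numpy as np,cv2
from scipy.spatial.transform import Rotation as R
from bench import r
def ray(n,uv):
    c=r.camera_info(n);d=np.array([(uv[0]-c['cx'])/c['fx'],(uv[1]-c['cy'])/c['fy']]);u=d.copy()
    for _ in range(20):u=d/(1+c['k1']*(u@u))
    return np.array(c['origin']),R.from_quat(c['attitude']).apply([u[0],-u[1],-1])
def onz(n,uv,z):
    o,d=ray(n,uv);return o+d*(z-o[2])/d[2]
def tri(a,b):
    (o,d),(p,e)=ray('top',a),ray('side',b)
    t=np.linalg.lstsq(np.c_[d,-e],p-o,rcond=None)[0]
    A,B=o+d*t[0],p+e*t[1];return (A+B)/2,np.linalg.norm(A-B)
def proj(n,P):
    c=r.camera_info(n);q=R.from_quat(c['attitude']).inv().apply(np.array(P)-c['origin'])
    s=np.c_[q[...,0],-q[...,1]]/-q[...,2:3] if q.ndim>1 else np.array([q[0],-q[1]])/-q[2]
    s=s*(1+c['k1']*(s**2).sum(-1,keepdims=True));return s*c['fx']+[c['cx'],c['cy']]
def blobs(img,lo=140,box=None):
    m=((img.min(2)>lo)&(np.ptp(img,axis=2)<40)).astype(np.uint8)
    n,l,s,c=cv2.connectedComponentsWithStats(m)
    return [(c[i].round(1),s[i].tolist()) for i in range(1,n) if 5<s[i][4]<3000 and (box is None or (box[0]<c[i][0]<box[2] and box[1]<c[i][1]<box[3]))]
E
python3 - <<'E'
from h import *
for n,b in(('top',(220,170,330,270)),('side',(225,240,350,370))):
    i=cv2.imread(f'pics/{n}0.png')
    for x in blobs(i,140,b):print(n,x)
    x0,y0,x1,y1=b
    m=i[y0:y1,x0:x1];cv2.imwrite(f'pics/{n}c.png',cv2.resize(m,None,fx=4,fy=4,interpolation=cv2.INTER_NEAREST))
a=cv2.imread('pics/topc.png');b=cv2.imread('pics/sidec.png')
h=max(a.shape[0],b.shape[0]);f=lambda x:cv2.copyMakeBorder(x,0,h-x.shape[0],0,0,0)
o=np.hstack([f(a),f(b)]);print(o.shape);cv2.imwrite('pics/c.png',cv2.resize(o,(800,int(o.shape[0]*800/o.shape[1]))))
E
```

```text
top (array([237.3, 200.7]), [229, 192, 18, 18, 196])
top (array([278.2, 217.7]), [272, 211, 14, 14, 155])
top (array([318.6, 235.1]), [317, 233, 4, 5, 14])
top (array([293. , 245.8]), [290, 243, 7, 7, 40])
side (array([329. , 262.4]), [326, 260, 7, 6, 34])
side (array([289.3, 283.8]), [281, 277, 18, 14, 183])
side (array([258.4, 325. ]), [246, 315, 26, 21, 328])
(520, 940, 3)
```

View pics/c.png

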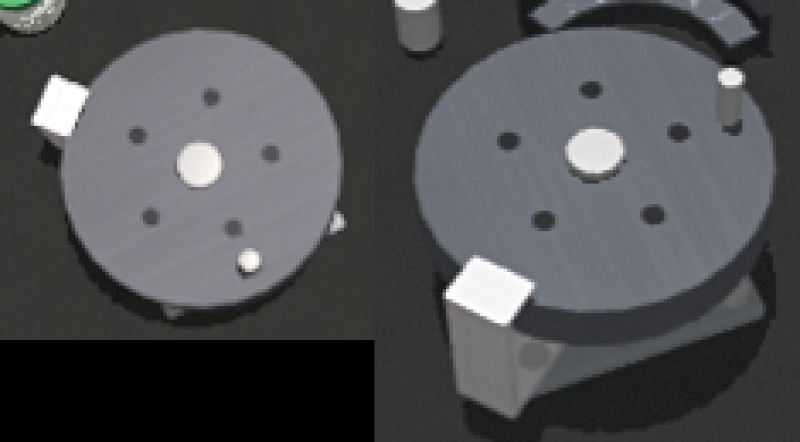

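The crop shows the cap, five dots, the pin top and the pointer blade clearly. The blob centroids match these features.

```bash
python3 - <<'E'
from h import *
T={'cap':((278.2,217.7),(289.3,283.0)),'pin':((293,245.8),(329,262.4)),'ptr':((237.3,200.7),(258.4,325))}
P={}
for k,(a,b) in T.items():
    P[k],e=tri(a,b);print(k,P[k].round(4),round(e*1e3,1))
# known heights
for k,z in(('cap',.103),('pin',.130),('ptr',.105)):print(k,[onz(n,p,z).round(4) for n,p in zip(('top','side'),T[k])])
c=P['cap'][:2]
for k in('pin','ptr'):
    d=P[k][:2]-c;print(k,np.hypot(*d),np.degrees(np.arctan2(d[1],d[0])))
E
```

```text
cap [0.5399 0.1458 0.1061] 0.3
pin [0.4694 0.1088 0.131 ] 0.6
ptr [0.5822 0.2444 0.1062] 0.6
cap [array([0.5406, 0.1461, 0.103 ]), array([0.5401, 0.1434, 0.103 ])]
pin [array([0.4698, 0.1088, 0.13  ]), array([0.4691, 0.108 , 0.13  ])]
ptr [array([0.5827, 0.2446, 0.105 ]), array([0.582 , 0.2437, 0.105 ])]
pin 0.07965774102635391 -152.30205192863335
ptr 0.10730325412495263 66.82791353070256
```

Call:
arm_command(
  moves=[-1.6,-1.53,0,0,-1.6,-1.53,0,0,-1.6,-1.53,0,0,-1.6,-1.53,0,0,-1.6,-1.53,0,0,-1.6,-1.53,0,0,-1.6,-1.53,0,0,-1.6,-1.53,0,0,-1.6,-1.53,0,0,-1.6,-1.53,0,0,-1.6,-1.53,0,0,-1.6,-1.53,0,0],
  fingers=0,
  squeeze=5,
)

```text
time: 1.1
ee_pos: [0.3144, 0.3635, 0.2223]
eef_rot: [0.15, 0.989, -0.0, -0.0]
ft_force: [-0.2, -0.1, 0.8]
width: 0.0152
grip_force: 0.0
```

Call:
arm_command(
  moves=[-1.6,-1.53,0,0,-1.6,-1.53,0,0,-1.6,-1.53,0,0,-1.6,-1.53,0,0,-1.6,-1.53,0,0,-1.6,-1.53,0,0,-1.6,-1.53,0,0,-1.6,-1.53,0,0,-1.6,-1.53,0,0,-1.6,-1.53,0,0,-1.6,-1.53,0,0,-1.6,-1.53,0,0],
)

```text
time: 2.1
ee_pos: [0.4433, 0.1314, 0.2223]
eef_rot: [0.15, 0.989, -0.0, -0.0]
ft_force: [0.7, 0.5, -0.8]
width: 0.0004
grip_force: 0.0
```

Call:
arm_command(
  moves=[0,0,0,7,0,0,0,7,0,0,0,7,0,0,0,7,0,0,0,7,0,0,0,7,0,0,0,7,0,0,0,7,0,0,0,7,0,0,0,7,0,0,0,7,0,0,0,7],
)

```text
time: 3.1
ee_pos: [0.4429, 0.1324, 0.2223]
eef_rot: [0.775, 0.632, -0.0, -0.0]
ft_force: [0.1, 0.0, -0.8]
width: 0.0004
grip_force: 0.0
```

Call:
arm_command(
  moves=[0,0,0,7,0,0,0,7,0,0,0,7,0,0,0,7,0,0,0,7,0,0,0,2,0,0,0,0,0,0,0,0],
)

```text
time: 3.77
ee_pos: [0.443, 0.1324, 0.2223]
eef_rot: [0.934, 0.357, -0.0, -0.0]
ft_force: [0.6, 0.8, 0.2]
width: 0.0005
grip_force: 0.0
```

```bash
cat > st.py <<'E'
from h import *
s=r.read_state();M=R.from_quat(s['eef_rot']).as_matrix()
print(round(float(s['time']),3),s['ee_pos'].round(4),'x',M[:,0].round(3),'y',M[:,1].round(3),'z',M[:,2].round(3),'F',s['ft_force'].round(2),'w',round(float(s['width']),4),s['joint_positions'].round(2))
E
python3 - <<'E'
from st import *
print(M.T@(np.array([.445,.1327,.113])-s['ee_pos']))
E
```

```text
3.767 [0.443  0.1324 0.2223] x [ 0.745  0.667 -0.   ] y [ 0.667 -0.745 -0.   ] z [-0. -0. -1.] F [0.57 0.77 0.17] w 0.0005 [-0.72 -0.04  0.32  1.89  0.01  1.3  -1.24]
[0.00174952 0.00116387 0.1093342 ]
```

Call:
arm_command(
  moves=[0.2,0,2,0,0,0,2,0,0,0,2,0,0,0,2,0,0,0,1.5,0,0,0,1,0,0,0,0.4,0,0,0,0,0],
)

```text
time: 4.43
ee_pos: [0.4443, 0.1337, 0.113]
eef_rot: [0.934, 0.357, -0.001, 0.0]
ft_force: [-0.0, -0.7, 0.2]
width: 0.001
grip_force: 0.0
```

```bash
python3 - <<'E'
from st import *
cv2.imwrite('pics/side1.png',r.camera('side')[220:380,190:390,::-1].repeat(3,0).repeat(3,1))
E
```

```text
4.433 [0.4443 0.1337 0.113 ] x [ 0.745  0.667 -0.001] y [ 0.667 -0.745 -0.   ] z [-0.001 -0.001 -1.   ] F [-0.05 -0.7   0.21] w 0.001 [-0.71  0.07  0.33  2.02 -0.03  1.06 -1.21]
```

View pics/side1.png

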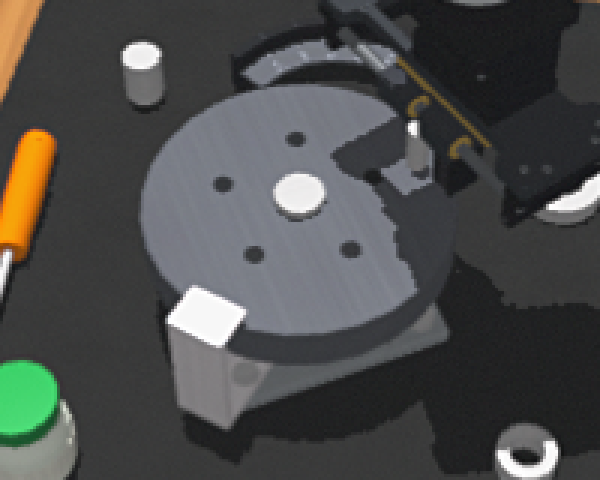

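Call:
arm_command(
  moves=[0,0.7,0,0,0,1.3,0,0,0,2.0,0,0,0,2.2,0,0,0,-0.5,0,0,0,-0.8,-2,0,0,-0.5,-3,0,0,0,-2,0,0,0,0,0],
)

```text
time: 5.23
ee_pos: [0.4764, 0.1017, 0.1885]
eef_rot: [0.934, 0.357, 0.004, -0.0]
ft_force: [0.5, 1.2, 1.0]
width: 0.0007
grip_force: 0.0
```

```bash
cat > ang.py <<'E'
from h import *
C=np.array([.540,.1457])
def pin(img,n,tag=None):
    """pin top: bright blob whose ray meets z=.13 at 80 mm from axis"""
    out=[]
    for c,s in blobs(img,140):
        p=onz(n,c,.130)[:2]-C
        if abs(np.hypot(*p)-.08)<.008 and 8<s[4]<80: out.append((round(float(np.degrees(np.arctan2(p[1],p[0]))),1),round(float(np.hypot(*p)*1e3),1),s[4]))
    return out
def look(k,save=None):
    for j in range(k):
        for n in('side','top'):
            t=r.read_state()['time'];i=r.camera(n)
            print(n,round(float(t),3),pin(i,n))
            if save:cv2.imwrite(f'pics/{save}{j}{n}.png',i[:,:,::-1])
E
python3 - <<'E'
from st import *
from ang import look
look(3,'a')
E
```

```text
5.233 [0.4764 0.1017 0.1885] x [0.746 0.666 0.007] y [ 0.666 -0.746  0.002] z [ 0.007  0.003 -1.   ] F [0.46 1.22 1.  ] w 0.0007 [-0.66  0.03  0.37  1.89 -0.01  1.22 -1.13]
side 5.233 [(-35.5, 80.2, 32)]
top 5.283 []
side 5.333 [(-16.9, 80.0, 37)]
top 5.383 []
side 5.433 [(1.3, 79.9, 41)]
top 5.483 []
```

Call:
arm_command(
  moves=[0.6,0.2,0,0,0.8,0.2,0,0,0.8,0.2,0,0,0.6,0.2,0,0,0.4,0.2,0,0,0,0,1.5,0,0,0,1.5,0,0,0,1.5,0,0,0,1.5,0,0,0,1.3,0,0,0,0.5,0,0,0,0,0],
)

```text
time: 6.53
ee_pos: [0.5039, 0.1146, 0.1044]
eef_rot: [0.934, 0.356, -0.001, 0.0]
ft_force: [0.9, 0.2, 0.3]
width: 0.0003
grip_force: 0.0
```

```bash
python3 - <<'E'
from st import *
from ang import look
rel=s['ee_pos'][:2]-[.540,.1457];print(np.hypot(*rel),M[:2,:2].T@rel)
look(3,'b')
E
```

```text
6.533 [0.5039 0.1146 0.1044] x [ 0.746  0.666 -0.002] y [ 0.666 -0.746 -0.001] z [-0.002 -0.001 -1.   ] F [0.94 0.19 0.26] w 0.0003 [-0.65  0.2   0.37  1.9  -0.08  1.05 -1.08]
0.04762078819166442 [-0.04761364 -0.00081829]
side 6.533 []
top 6.583 []
side 6.633 []
top 6.683 []
side 6.733 []
top 6.783 []
```

View pics/b0side.png

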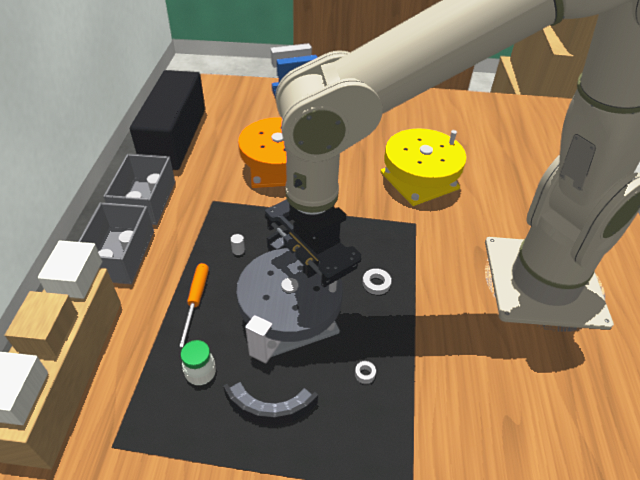

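The side view shows the hand hovering over the hub with the pin hidden behind the gripper. The pointer at (259,325) is clear, so I'll let the hub coast and then track it.

```bash
cat >> ang.py <<'E'
def poll(k):
    import json
    o=[]
    for _ in range(k):
        t=float(r.read_state()['time']);p=pin(r.camera('side'),'side')
        if len(p)==1:o.append((round(t,3),p[0][0]))
    open('log.txt','a').write(''.join(f'{a} {b}\n' for a,b in o));print(o,float(r.read_state()['time']))
E
python3 -c "
from ang import *
poll(32)"
```

```text
[(7.483, -56.1), (7.533, -51.0), (7.583, -46.1), (7.633, -40.2), (7.683, -34.8), (7.733, -29.2), (7.783, -23.9), (7.833, -18.5), (7.883, -13.2), (7.933, -8.0), (7.983, -2.8), (8.033, 2.4), (8.083, 7.3), (8.133, 12.4), (8.183, 17.1), (8.233, 21.8), (8.283, 26.8), (8.333, 31.7), (8.383, 36.2)] 8.4333
```

Call:
arm_command(
  moves=[0,0,0,0,0,0,0,0,0,0,0,0,0,0,0,0,0,0,0,0,0,0,0,0,0,0,0,0,0,0,0,0,0,0,0,0,0,0,0,0,0,0,0,0,0,0,0,0],
)

```text
time: 9.43
ee_pos: [0.5045, 0.1149, 0.1056]
eef_rot: [0.934, 0.356, 0.0, -0.0]
ft_force: [-0.4, -0.1, 0.2]
width: 0.0005
grip_force: 0.0
```

Call:
arm_command(
  moves=[0,0,0,0,0,0,0,0,0,0,0,0,0,0,0,0,0,0,0,0,0,0,0,0,0,0,0,0,0,0,0,0,0,0,0,0,0,0,0,0,0,0,0,0,0,0,0,0],
)

```text
time: 10.43
ee_pos: [0.5045, 0.1148, 0.1055]
eef_rot: [0.934, 0.356, 0.0, -0.0]
ft_force: [-0.1, 0.6, 0.1]
width: 0.0004
grip_force: 0.0
```

```bash
python3 -c "
from ang import *
poll(40)"
```

```text
[] 12.4333
```

```bash
python3 - <<'E'
import numpy as np
from scipy.optimize import least_squares
from scipy.integrate import solve_ivp
d=np.loadtxt('log.txt');e=np.array([(5.233,-35.5),(5.333,-16.9),(5.433,1.3)])
t=np.r_[e[:,0],d[:,0]];a=np.r_[e[:,1],d[:,1]+360]
def model(p,t):
    return solve_ivp(lambda _,y:[y[1],-(p[2]+p[3]*y[1]) if y[1]>0 else 0],(5.2,30),[p[0],p[1]],t_eval=t,max_step=.02).y
for init in ([-40,184,15,0.1],):
    f=least_squares(lambda p:model(p,t)[0]-a,init);print(f.x,np.sqrt(2*f.cost/len(t)))
    q=np.arange(8,24,.5);y=model(f.x,q)
    for z in zip(q,y[0]%360,y[1]):print(*np.round(z,1))
print(np.polyfit(d[:,0]-8,d[:,1],2))
E
python3 -c "
from ang import *
poll(8)
i=r.camera('side');cv2.imwrite('pics/s3.png',i[220:380,190:390,::-1].repeat(2,0).repeat(2,1))
i=r.camera('top');cv2.imwrite('pics/t3.png',i[150:290,200:360,::-1].repeat(2,0).repeat(2,1))
a=cv2.imread('pics/s3.png');b=cv2.imread('pics/t3.png');b=cv2.copyMakeBorder(b,0,40,0,0,0);cv2.imwrite('pics/st3.png',np.hstack([a,b]))"
```

```text
[-4.20665426e+01  1.92088244e+02  7.35064274e+00  1.74109535e-01] 0.27432979672705476
8.0 359.0 101.7
8.5 46.8 89.7
9.0 88.8 78.7
9.5 125.6 68.6
10.0 157.6 59.4
10.5 185.1 50.9
11.0 208.6 43.1
11.5 228.3 36.0
12.0 244.7 29.5
12.5 257.9 23.5
13.0 268.3 18.0
13.5 276.0 13.0
14.0 281.4 8.4
14.5 284.5 4.2
15.0 285.6 0.3
15.5 285.6 -0.0
16.0 285.6 -0.0
16.5 285.6 -0.0
17.0 285.6 -0.0
17.5 285.6 -0.0
18.0 285.6 -0.0
18.5 285.6 -0.0
19.0 285.6 -0.0
19.5 285.6 -0.0
20.0 285.6 -0.0
20.5 285.6 -0.0
21.0 285.6 -0.0
21.5 285.6 -0.0
22.0 285.6 -0.0
22.5 285.6 -0.0
23.0 285.6 -0.0
23.5 285.6 -0.0
[-10.41721952 101.98303995  -1.18645038]
[] 12.8333
```

View pics/st3.png

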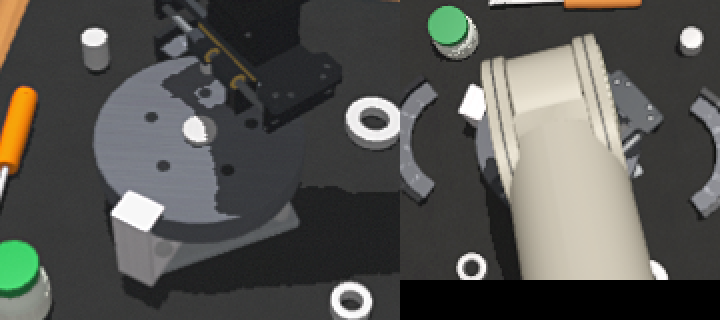

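The hub is running down short of the mark and would stop near −75° by about 15 s. I'll flick it again now, while it is still turning, and a bit harder: turn the tool, move in behind the pin, then flick.

Call:
arm_command(
  moves=[0,0,-0.3,-7,0,0,-0.3,-7,0,0,-0.1,-7,0,0,0,-7,0,0,0,-7,0,0,0,-7,0,0,0,-7,0,0,0,-7,0,0,0,-7,0,0,0,-7,-1,0,0,-5],
)

```text
time: 13.85
ee_pos: [0.5077, 0.1072, 0.1125]
eef_rot: [0.52, 0.854, 0.0, -0.0]
ft_force: [0.8, 0.7, -0.8]
width: 0.0005
grip_force: 0.0
```

```bash
python3 - <<'E'
from st import *
print(M.T@(np.array([.540-.0113-.0015,.1457-.0945+.0027,.1125])-s['ee_pos']))
import ang
i=r.camera('side');print(ang.pin(i,'side'),[ (c,a[4]) for c,a in blobs(i,100,(225,230,350,370))])
cv2.imwrite('pics/s4.png',i[200:360,190:390,::-1].repeat(3,0).repeat(3,1))
E
```

```text
13.85 [0.5077 0.1072 0.1125] x [-0.458  0.889  0.001] y [0.889 0.458 0.   ] z [-0.     0.001 -1.   ] F [ 0.82  0.68 -0.82] w 0.0005 [-0.52  0.19  0.24  1.89 -0.05  1.07  0.23]
[-5.63589113e-02 -7.09234074e-03 -8.05459668e-05]
[] [(array([276.4, 231.6]), 19), (array([237.2, 243.4]), 231), (array([282.7, 238.2]), 33), (array([285.7, 250.3]), 65), (array([332.2, 250.3]), 15), (array([286.8, 254.8]), 19), (array([320.5, 258.1]), 35), (array([287.3, 284.9]), 268), (array([331.1, 326.8]), 32)]
```

View pics/s4.png

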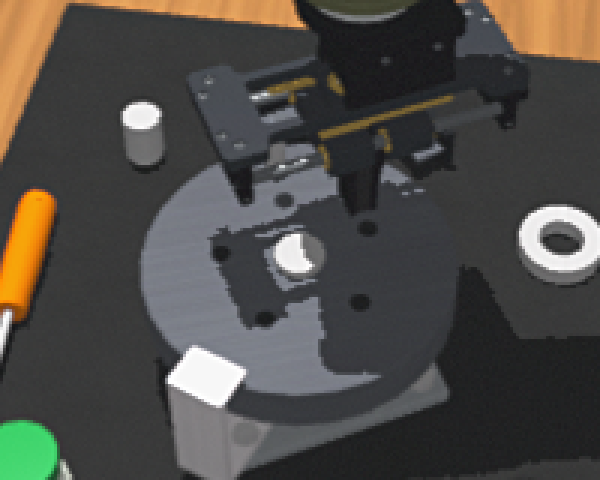

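The side crop shows the pin in shade at about crop (278,150), behind a dot at (285,200). That fits a pin near −80°; a quick numeric check before flicking.

```bash
python3 - <<'E'
from h import *
for a in(-92,-86,-80,-74):
    u=np.radians(a);d=np.array([np.cos(u),np.sin(u)])
    print(a,[((proj('side',[.54+rr*d[0],.1457+rr*d[1],z])-[190,200])*3).round(0) for rr,z in((.08,.131),(.08,.096),(.05,.096))])
print(r.read_state()['time'])
E
```

```text
-92 [array([316., 129.]), array([317., 165.]), array([310., 199.])]
-86 [array([303., 128.]), array([304., 164.]), array([302., 198.])]
-80 [array([290., 128.]), array([291., 164.]), array([294., 198.])]
-74 [array([278., 129.]), array([279., 165.]), array([286., 199.])]
13.9
```

Call:
arm_command(
  moves=[-2.2,0,0,0,-2.4,0,0,0,-1.6,0.1,0,-6,0,0,0,0,0,0.5,0,0,0,1.2,0,0,0,2.2,0,0,0,2.9,0,0,0,-0.5,0,0,0,-0.8,-2,0,0,-0.5,-3,0,0,0,-2,0],
)

```text
time: 14.9
ee_pos: [0.5785, 0.0788, 0.1842]
eef_rot: [0.48, 0.877, 0.0, -0.0]
ft_force: [0.1, -0.1, 0.3]
width: 0.0005
grip_force: 0.0
```

```bash
python3 - <<'E'
from st import *
from ang import poll
rel=s['ee_pos'][:2]-[.540,.1457];print(rel,M[:2,:2].T@(np.array([.5045,.1149])-s['ee_pos'][:2]))
poll(6)
E
```

```text
14.9 [0.5785 0.0788 0.1842] x [-0.539  0.842  0.   ] y [0.842 0.539 0.   ] z [ 0.  0. -1.] F [ 0.09 -0.11  0.29] w 0.0005 [-0.45  0.27  0.28  1.64 -0.08  1.25  0.42]
[ 0.03850284 -0.06688031] [ 0.07028192 -0.04287961]
[(14.9, 55.3), (14.95, 68.8), (15.0, 81.6), (15.05, 94.4), (15.1, 106.9), (15.15, 119.2)] 15.2
```

Call:
arm_command(
  moves=[0.8,0.1,0,0,0.9,0.1,0,0,0.8,0.1,0,0,0.6,0.1,0,0,0,0,1.5,0,0,0,1.6,0,0,0,1.6,0,0,0,1.6,0,0,0,1.2,0,0,0,0.6,0],
)

```text
time: 16.03
ee_pos: [0.5646, 0.1063, 0.0998]
eef_rot: [0.479, 0.878, -0.001, -0.001]
ft_force: [0.1, -0.1, 0.5]
width: 0.0005
grip_force: 0.0
```

```bash
python3 - <<'E'
from st import *
from ang import poll
rel=s['ee_pos'][:2]-[.540,.1457];print(M[:2,:2].T@rel)
poll(14)
E
```

```text
16.033 [0.5646 0.1063 0.0998] x [-0.542  0.841  0.001] y [ 0.841  0.542 -0.002] z [-0.002 -0.    -1.   ] F [ 0.14 -0.08  0.48] w 0.0005 [-0.47  0.32  0.25  1.75 -0.09  1.08  0.38]
[-0.04640628 -0.00063604]
[(16.033, -41.5), (16.083, -31.5), (16.183, -9.3), (16.233, -3.3), (16.433, 37.6), (16.483, 46.5), (16.533, 55.3), (16.583, 65.1), (16.633, 74.1), (16.683, 83.1)] 16.7333
```

Call:
arm_command(
  moves=[0,0,0,0,0,0,0,0,0,0,0,0,0,0,0,0,0,0,0,0,0,0,0,0,0,0,0,0,0,0,0,0,0,0,0,0,0,0,0,0,0,0,0,0,0,0,0,0],
)

```text
time: 17.73
ee_pos: [0.5656, 0.106, 0.1015]
eef_rot: [0.479, 0.878, 0.0, -0.0]
ft_force: [-0.6, -0.5, 0.1]
width: 0.0003
grip_force: 0.0
```

Call:
arm_command(
  moves=[0,0,0,0,0,0,0,0,0,0,0,0,0,0,0,0,0,0,0,0],
)

```text
time: 18.15
ee_pos: [0.5656, 0.106, 0.1015]
eef_rot: [0.479, 0.878, 0.0, -0.0]
ft_force: [-0.2, 0.7, -1.7]
width: 0.0003
grip_force: 0.0
```

```bash
python3 - <<'E'
from st import *
from ang import poll
poll(10)
E
```

```text
18.15 [0.5656 0.106  0.1015] x [-0.541  0.841  0.   ] y [0.841 0.541 0.   ] z [ 0.  0. -1.] F [-0.2   0.75 -1.65] w 0.0003 [-0.47  0.32  0.25  1.75 -0.09  1.08  0.38]
[(18.25, -41.4), (18.5, -8.3), (18.55, -4.0), (18.6, -0.0)] 18.65
```

```bash
python3 -c "
from ang import *
poll(7)"
```

```text
[(18.9, 37.4), (18.95, 41.9)] 19.0
```

```bash
python3 -c "
from ang import *
poll(1)"
```

```text
[(19.0, 47.2)] 19.05
```

Call:
arm_command(
  moves=[0,0,0,0,0,0,1.1,0,0,0,0.1,0,0,0,0,0,0,0,0,0],
)

```text
time: 19.47
ee_pos: [0.568, 0.1067, 0.092]
eef_rot: [0.479, 0.878, 0.002, 0.002]
ft_force: [-0.5, -0.3, 18.1]
width: 0.0008
grip_force: 9.2
```

```bash
python3 - <<'E'
from st import *
from ang import poll
poll(4)
i=r.camera('side');cv2.imwrite('pics/s5.png',i[220:380,190:390,::-1].repeat(3,0).repeat(3,1))
E
```

```text
19.467 [0.568  0.1067 0.092 ] x [-0.541  0.841 -0.001] y [0.841 0.541 0.006] z [ 0.005  0.002 -1.   ] F [-0.47 -0.28 18.08] w 0.0008 [-0.47  0.33  0.25  1.76 -0.09  1.05  0.38]
[(19.467, 69.2), (19.517, 69.2), (19.567, 69.2), (19.617, 69.2)] 19.6667
```

View pics/s5.png

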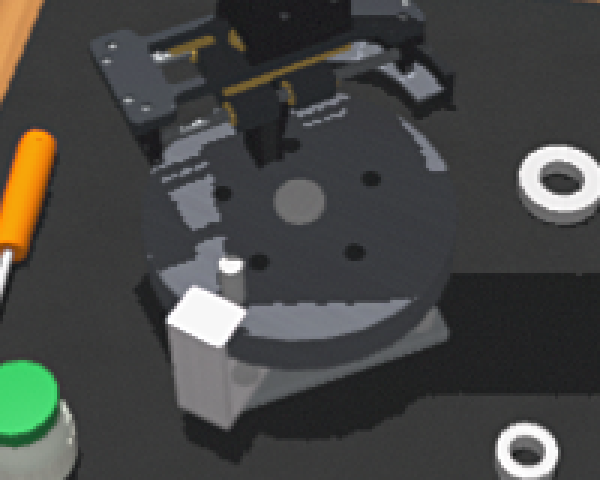

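The side view shows the pin at crop (231,270), right in front of the pointer at (207,317). It has stopped at 69.2° against the mark's 66.8° (about 3 mm off), with 18 N on the fingertips.

```bash
python3 -c "
from bench import r
print(r.close_job())"
```

```text
the job is handed in; nothing more can be done
None
```

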